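# Sweep the loose nuts into the catch pen before lunch

### The job

Clear the crate top for lunch: with the fingertips, sweep the three loose hex nuts along the wood into the three-sided aluminium pen until every nut lies wholly inside it. Slide them steadily, without picking them up or flicking them, and leave the things lined up along the back edge where they are. Finish with the hand clear of everything.

Things in the scene. Friction and masses are not known exactly. Their poses are not given: they have to be found in the camera images.
- crate_top (a point): Centre of the flat wooden top of the low packing crate, 500 mm (x) by 900 mm (y); the top surface is level, fixed, 100 mm above the work table (z = 0.100). All the other things stand on it.
- pen: Fixed three-sided pen of aluminium bar (10 mm thick, 25 mm high), no floor: nuts slide on the crate top right into it. Origin: centre of its 210 (own x) by 120 (own y) mm footprint, at crate-top level. Mouth at own y = -60 mm, 190 mm wide; inner faces: sides own x = -95, +95, back own y = +50 mm. Own y points inwards; yaw within 17 degrees of the world's.
- nut_a: Steel hexagon nut lying flat, 30 mm across flats, 34.6 mm across corners, 16 mm high, 20 mm bore, about 64 g, loose; origin at the centre of its underside, on the crate top; z up. One of three alike.
- nut_b: Steel hexagon nut lying flat, 30 mm across flats, 34.6 mm across corners, 16 mm high, 20 mm bore, about 64 g, loose; origin at the centre of its underside, on the crate top; z up. One of three alike.
- nut_c: Steel hexagon nut lying flat, 30 mm across flats, 34.6 mm across corners, 16 mm high, 20 mm bore, about 64 g, loose; origin at the centre of its underside, on the crate top; z up. One of three alike.
- tiffin: Round two-tier stainless lunch tin with side wire and lever clamp and a carrying handle, 108 mm diameter (146 mm over the clamp along own y), 143 mm high, loose; origin at the centre of its underside. In the row along the crate's back edge, to be left alone.
- ashtray: Round ceramic ashtray, 100 mm diameter, 39 mm high, loose; origin at the centre of its underside. In the back row, to be left alone.
- stone: Smooth round river stone, 78 mm diameter, 40 mm high, loose; origin at the centre of its underside. In the back row, to be left alone.
- key: Flat metal door key, 64 mm long along own x, 27 mm wide, 4 mm thick, loose; origin near the middle of its underside. In the back row, to be left alone.

How it is judged:
At the end, for the whole second after the job is handed in: All three nuts lie at rest on the crate top inside the pen (each nut's centre between the side strips and at least 15 mm in from the mouth line, short of the back strip), and the tin, ashtray, stone and key are each within 20 mm of where they began (y of nut_a in the frame of pen between -0.045 and 0.05 m and x of nut_a in the frame of pen between -0.095 and 0.095 m and z of each of nut_a, nut_b, nut_c in the frame of pen below 0.01 m and linear speed of each of nut_a, nut_b, nut_c below 0.01 m/s and y of nut_b in the frame of pen between -0.045 and 0.05 m and x of nut_b in the frame of pen between -0.095 and 0.095 m and y of nut_c in the frame of pen between -0.045 and 0.05 m and x of nut_c in the frame of pen between -0.095 and 0.095 m and distance of each of tiffin, ashtray, stone, key from where it was at the start of the episode below 0.02 m); the robot touches nothing.
It fails at once if a nut is lifted off the crate top (more than 20 mm) instead of being swept along it (height (world z) of any of nut_a, nut_b, nut_c above 0.12 m).
It fails at once if a nut is knocked off the crate (height (world z) of any of nut_a, nut_b, nut_c below 0.08 m).
It fails at once if a nut is flicked or shot along (faster than 0.8 m/s) (linear speed of any of nut_a, nut_b, nut_c above 0.8 m/s).
It fails at once if the tin, ashtray, stone or key in the back row is shifted by more than 20 mm (distance of any of tiffin, ashtray, stone, key from where it was at the start of the episode above 0.02 m).
It also fails if it takes over 72 s, if anything falls off the work surface, if the arm or the gripper's body presses on something with over 40 N, if the wrist force passes 120 N, or if a joint passes its speed limit or range.

### The arm

A 7-joint arm with a two-finger parallel gripper is mounted at the origin on the work surface. World frame = base frame: x ahead of the robot, y to its left, z up, the work surface at z = 0. Lengths are in m, angles in rad, forces in N, time in s.
With the tool pointing down it reaches from about 0.425 to 0.875 m from the base axis. Payload 4.7 kg.
Tool frame: the origin (TCP) lies on the centre line of the jaws, within the pads' length; the fingertips stand ctrl.finger_overhang ahead of it and the grasp point (between the pads) lies 2 mm behind it (ctrl.finger_overhang is the distance from the TCP to the fingertips, in m); z points along the fingers, y is the line along which they close (so a half turn about z gives the same grasp; the last joint's range is limited). The gripper opens to 85 mm and grips with 20 to 120 N. Pads are 22 mm wide; open, the fingers measure 114 mm over their backs; the gripper's body (76 mm by 85 mm) begins 54 mm behind the grasp point. The pads swing forward as they close: fully open they stand 13 mm farther back than shut.
Start: joints at [-1.19, 0.321, -0.07, 1.45, 0.023, 1.371, -0.057], TCP at [0.233, 0.607, 0.248] pointing down, gripper open.
Joint ranges: [-2.86, 2.86], [-0.3, 2.09], [-1.38, 1.24], [0.06, 2.45], [-1.56, 4.7], [0.09, 2.05], [-2.69, 2.69]. Speed limits (rad/s): [2.57, 2.57, 3.14, 3.14, 3.14, 3.14, 3.14].

### API

Orientations are given as a unit quaternion [w, x, y, z].
In Python, from cell import status, cams, ctrl gives the robot as it stands. The module is installed in compiled form; this text tells all that it offers.
- The arm moves only by the tool step_arm, never from a script. Its argument "motion" is text: rows parted by semicolons, each of 6 numbers parted by spaces: the shift along the tool's x, y, z scaled (see below), then the turn, a rotation vector about the tool's x, y, z scaled (see below). A call has exactly 8 rows; each row is the pose to reach, as a shift and turn from the pose commanded when the call began, along the tool's axes at that moment; what a row does not reach only later rows make up. The controller multiplies each number of a shift by 0.2 m and each number of a turn by 45 degrees. A row lasts 1/10 s, in which the tool goes at most 50 mm and 8.59 degrees, less where a joint would pass 70% of its speed; a pose out of reach is approached as far as the arm can. A call with a number of a shift or a turn outside -1 to 1 is refused whole. A call with a gripper value outside its range is refused whole. "gripper" is the gripper command: -1 is fully open, 1 is shut, values between are in proportion, set as the call begins (left out, the last holds). The fingers move at their own pace and stop on an object; "grip_force" is the grip in N (left out, the last holds). Time passes only in rows, so rows that repeat a pose let the fingers close, or fill a call up. It gives the time, the measured TCP pose, the force, the opening and the grip force at its end, in the units of the state.
- status.sense(): the state, without advancing time (a new reading comes with each control period).
- cams.snapshot(name): name is "side" or "top"; returns a dict with "image" (420x560x3 uint8, red, green, blue), "depth" (420x560 float32, m along the optical axis (not along the pixel's ray), 0 where there is no reading), "K" (3x3 intrinsics, pixels), "T" (4x4, takes a point from camera to world coordinates). Camera axes: x right, y up, looking along -z (the intrinsics and any distortion apply to the point x, -y, -z); pixel columns grow to the right and rows downward; lengths in m; the calibration is good to about 2 mm. A picture is of the moment at which its call begins.
- ctrl.job_done(): hands the job in; it is judged then, once.
The state is a dict: "time_s": time; "qpos": joint angles; "qvel": joint speeds; "joint_efforts": joint torques, N m; "tool_pos": TCP position; "tool_rot": TCP orientation; "wrist_force": force on the tool from outside, world axes, zero at the start; "wrist_torque": the same for the moment, N m; "gripper_width": opening from 0.0 (shut) to 1.0 (fully open); "gripper_force": force on a finger pad.
Only numpy, scipy, OpenCV 4.12 (cv2) and the standard library are available. Lean on these libraries where they do the work, as an engineer would, in place of code of your own. Each camera call takes 0.05 s, during which the arm holds its last target. There are 200 camera calls.

## Working session

There is one attempt and no reset: what is moved stays moved. The work goes in short steps, Python scripts to look and compute and a tool call to move; the robot and the scene stay as the last step left them, time stands still between calls to the robot, and variables do not carry over. Pictures are saved under pics/ and viewed, at most 10 in all, crops included, and the job is handed in when it is done.

Besides the shell and the picture viewer there is one more tool, called after ">>>" as name(argument=value, ...) on one line, values as JSON. step_arm: Moves the arm, as the interface text tells. Shifts and turns lie within -1 to 1; 1 stands for 0.2 m of shift or 45 degrees of turn. Its arguments: {"type":"object","properties":{"motion":{"type":"string"},"gripper":{"type":"number"},"grip_force":{"type":"number"}},"required":["motion"]}

```bash
mkdir -p pics; cat > h.py <<'E'
import numpy as np, cv2
from cell import status, cams, ctrl
def snap(n,f):
    s=cams.snapshot(n); cv2.imwrite('pics/'+f,s['image'][:,:,::-1]); np.savez('/tmp/'+n,**s); return s
def ray(s,u,v,z):
    K,T=s['K'],s['T']; d=T[:3,:3]@np.array([(u-K[0,2])/K[0,0],-(v-K[1,2])/K[1,1],-1]); o=T[:3,3]
    return o+d*(z-o[2])/d[2]
def pts(s):
    K,T,D=s['K'],s['T'],s['depth']; v,u=np.mgrid[:420,:560]
    p=np.stack([(u-K[0,2])/K[0,0]*D,-(v-K[1,2])/K[1,1]*D,-D],-1); return p@T[:3,:3].T+T[:3,3]
E
python3 - <<'E'
from h import *
t=snap('top','t0.png'); s=snap('side','s0.png')
st=status.sense(); print(st['tool_pos'],st['tool_rot'],st['time_s'],ctrl.finger_overhang,st['gripper_width'])
print(t['K'],t['T'].round(3)); P=pts(t); print(P[210,280],P[300,280])
E
```

```text
[0.23302608 0.60632747 0.24734004] [-9.08411915e-05  1.82376087e-01  9.83228482e-01 -8.40895084e-04] 0.1 0.017 1.0040224294819504
[[487.55749184   0.         286.93263432]
 [  0.         487.55749184 212.68830385]
 [  0.           0.           1.        ]] [[ 0.016  0.986 -0.168  0.42 ]
 [-0.999  0.02   0.024  0.018]
 [ 0.027  0.167  0.986  1.189]
 [ 0.     0.     0.     1.   ]]
[0.61069298 0.00711773 0.10095822] [0.41004691 0.00342986 0.09547485]
```

View pics/t0.png

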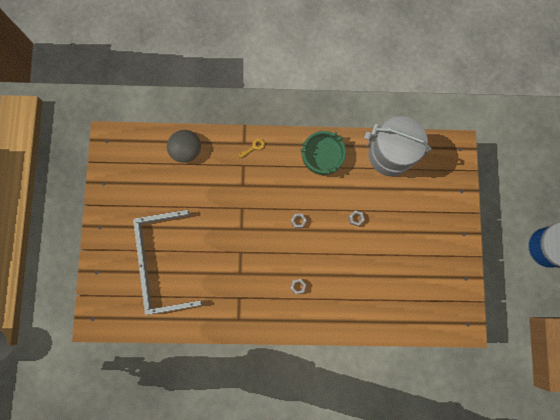

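View pics/s0.png

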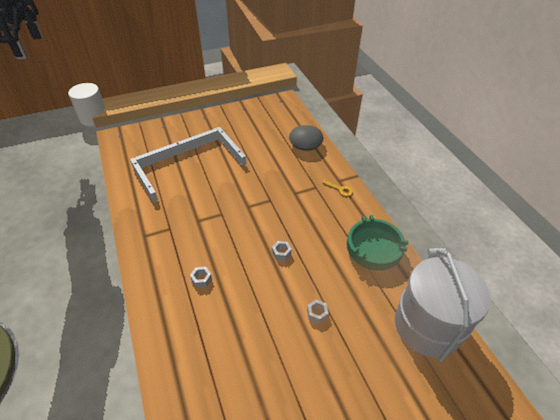

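The top view shows the nuts at (299,221), (357,218) and (298,286). The pen opens to the right (−y), with its mouth ends near (188,213) and (200,304). The back row runs along the top of the image. The side view agrees with this.

```bash
cat >> h.py <<'E'
def nuts(s):
    P=pts(s); hsv=cv2.cvtColor(s['image'],cv2.COLOR_RGB2HSV)
    m=((hsv[...,1]<70)&(P[...,2]>.09)&(P[...,2]<.14)).astype(np.uint8)
    m=cv2.morphologyEx(m,cv2.MORPH_CLOSE,np.ones((5,5)))
    out=[]
    for c in cv2.findContours(m,cv2.RETR_EXTERNAL,cv2.CHAIN_APPROX_NONE)[0]:
        a=cv2.contourArea(c)
        if a<60: continue
        r=cv2.minAreaRect(c); out.append((a,r,ray(s,*r[0],.112)))
    return out
E
python3 - <<'E'
from h import *
t=dict(np.load('/tmp/top.npz'))
for a,r,p in nuts(t): print(a,np.round(r[0],1),np.round(r[1],1),p.round(4))
print('pen',[ray(t,*q,.125).round(4) for q in [(135,220),(188,213),(200,304),(148,312)]])
print('row',[ray(t,*q,z).round(3) for q,z in [((184,146),.12),((253,148),.102),((323,153),.12),((391,155),.15)]])
from scipy.spatial.transform import Rotation as R
q=status.sense()['tool_rot'];print(R.from_quat(np.r_[q[1:],q[0]]).as_matrix().round(3))
E
```

```text
155.0 [298. 286.] [14. 14.] [ 0.4409 -0.0351  0.112 ]
149.0 [298.5 220.5] [13. 15.] [ 0.5858 -0.0346  0.112 ]
151.5 [356.8 217.8] [13.4 15.6] [ 0.5946 -0.1654  0.112 ]
1101.0 [166.4 262. ] [98.2 57.8] [0.4882 0.2536 0.112 ]
160.0 [383.7 162.6] [49.2 20.9] [ 0.7241 -0.2284  0.112 ]
328.5 [317.8 146.3] [27.  45.3] [ 0.7591 -0.077   0.112 ]
779.0 [183.5 145.5] [31.1 32.5] [0.7535 0.2299 0.112 ]
pen [array([0.5778, 0.3243, 0.125 ]), array([0.5956, 0.2097, 0.125 ]), array([0.3993, 0.1744, 0.125 ]), array([0.3809, 0.2836, 0.125 ])]
row [array([0.75 , 0.227, 0.12 ]), array([0.755, 0.072, 0.102]), array([ 0.741, -0.088,  0.12 ]), array([ 0.731, -0.236,  0.15 ])]
[[-0.933  0.359 -0.   ]
 [ 0.359  0.933 -0.002]
 [-0.    -0.002 -1.   ]]
```

>>> step_arm(motion="-0.06 -0.04 0 0 0 0.05; -0.2 -0.14 0 0 0 0.14; -0.36 -0.25 0 0 0 0.25; -0.52 -0.37 0 0 0 0.36; -0.68 -0.48 0 0 0 0.47; -0.84 -0.6 0 0 0 0.57; -0.95 -0.67 0 0 0 0.64; -1 -0.7 0 0 0 0.657", gripper=0.48)

```text
time_s: 0.9
tool_pos: [0.372, 0.4014, 0.2486]
tool_rot: [0.0, 0.43, 0.903, 0.0]
wrist_force: [0.7, -0.4, 0.7]
gripper_width: 0.259
gripper_force: 0.0
```

>>> step_arm(motion="-0.06 -0.01 0 0 0 0.05; -0.2 -0.02 0 0 0 0.14; -0.36 -0.04 0 0 0 0.25; -0.52 -0.06 0 0 0 0.36; -0.68 -0.08 0 0 0 0.47; -0.84 -0.1 0 0 0 0.57; -0.95 -0.12 0 0 0 0.64; -1 -0.125 0 0 0 0.657")

```text
time_s: 1.7
tool_pos: [0.4789, 0.2305, 0.2484]
tool_rot: [0.0, 0.646, 0.763, -0.0]
wrist_force: [0.1, -0.0, 0.0]
gripper_width: 0.262
gripper_force: 0.0
```

```bash
cat >> h.py <<'E'
from scipy.spatial.transform import Rotation as Rn
C=np.array([.487,.251]); d=np.array([-.17,.985]); e=np.array([.985,.17])
def own(p): return np.array([(p[:2]-C)@e,(p[:2]-C)@d])
def where():
    st=status.sense(); q=st['tool_rot']; M=Rn.from_quat(np.r_[q[1:],q[0]]).as_matrix()
    print('t',st['time_s'],'own mm',(own(np.array(st['tool_pos']))*1e3).round(1),'z',st['tool_pos'][2].round(4),'w',st['gripper_width'],'F',np.round(st['wrist_force'],1)); print(M.round(3)); return st
E
python3 - <<'E'
from h import *
where()
t=dict(np.load('/tmp/top.npz')); P=pts(t)
m=(P[...,2]>.11)&(P[...,0]>.62)&(P[...,0]<.85)&(P[...,1]<-.15)&(P[...,1]>-.35)
Q=P[m]; print(len(Q),Q.min(0),Q.max(0))
for a,r,p in nuts(t)[:3]: print((own(p)*1e3).round(1))
E
```

```text
t 1.7 own mm [-11.5 -18.8] z 0.2484 w 0.2620869096765191 F [ 0.1 -0.   0. ]
[[-0.164  0.986  0.   ]
 [ 0.986  0.164 -0.001]
 [-0.001  0.    -1.   ]]
2730 [ 0.69300898 -0.30186007  0.1102898 ] [ 0.8008708  -0.1734551   0.24550201]
[ -94. -274.]
[  48.7 -298.1]
[  35.2 -428.4]
```

>>> step_arm(motion="-0.05 -0.01 0 0 0 0; -0.16 -0.04 0 0 0 0; -0.28 -0.07 0 0 0 0; -0.41 -0.11 0 0 0 0; -0.54 -0.14 0 0 0 0; -0.67 -0.18 0 0 0 0; -0.76 -0.2 0 0 0 0; -0.8 -0.21 0 0 0 0")

```text
time_s: 2.5
tool_pos: [0.4628, 0.0683, 0.2485]
tool_rot: [-0.0, 0.644, 0.765, 0.0]
wrist_force: [-0.2, -0.5, 0.3]
gripper_width: 0.254
gripper_force: 0.0
```

>>> step_arm(motion="-0.05 -0.01 0 0 0 0; -0.16 -0.04 0.05 0 0 0; -0.28 -0.07 0.12 0 0 0; -0.41 -0.11 0.2 0 0 0; -0.54 -0.14 0.3 0 0 0; -0.67 -0.18 0.4 0 0 0; -0.76 -0.2 0.48 0 0 0; -0.8 -0.21 0.52 0 0 0")

```text
time_s: 3.3
tool_pos: [0.4485, -0.0965, 0.1431]
tool_rot: [-0.001, 0.644, 0.765, -0.001]
wrist_force: [0.4, -0.0, -0.2]
gripper_width: 0.264
gripper_force: 0.0
```

```bash
python3 - <<'E'
from h import *
where(); s=snap('side','s1.png'); where()
P=pts(s)
c=own(np.array(status.sense()['tool_pos'])); 
o=np.stack([(P[...,:2]-C)@e,(P[...,:2]-C)@d],-1)
m=(abs(o[...,0]-c[0])<.045)&(abs(o[...,1]-c[1])<.03)&(P[...,2]>.106)
print('z percentiles',np.percentile(P[m][:,2],[0,2,5,10,50]), 'own x range',np.percentile(o[m][:,0],[1,99]),m.sum())
E
```

```text
t 3.3 own mm [ -97.  -335.7] z 0.1431 w 0.264327881459347 F [ 0.4 -0.  -0.2]
[[-0.171  0.985 -0.002]
 [ 0.985  0.171 -0.   ]
 [ 0.    -0.002 -1.   ]]
t 3.35 own mm [ -97.4 -336.1] z 0.1425 w 0.2569708897412315 F [-0.4 -0.1 -0.6]
[[-0.17   0.985 -0.003]
 [ 0.985  0.17  -0.001]
 [-0.    -0.003 -1.   ]]
z percentiles [0.12836513 0.15614981 0.18087735 0.20197722 0.42167486] own x range [-0.14191998 -0.05448855] 9578
```

View pics/s1.png

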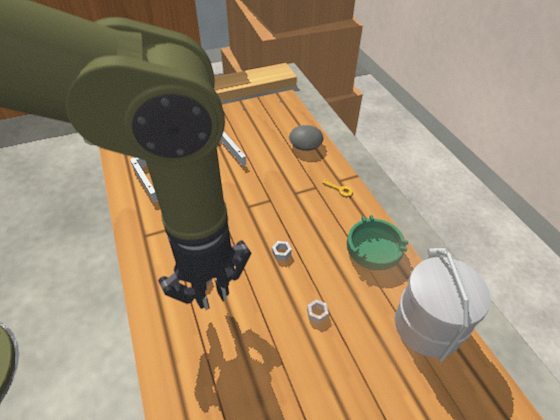

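The side view shows the fingertips at (208,303) and (226,300). They're about 28 mm above the wood, which matches the 17 mm overhang. I'll lower the hand and sweep nut A.

>>> step_arm(motion="0 0.01 0.03 0 0 0; 0 0.015 0.07 0 0 0; 0 0.015 0.095 0 0 0; 0.05 0.015 0.095 0 0 0; 0.11 0.015 0.095 0 0 0; 0.18 0.02 0.095 0 0 0; 0.25 0.03 0.095 0 0 0; 0.32 0.04 0.095 0 0 0")

```text
time_s: 4.15
tool_pos: [0.4462, -0.0296, 0.1257]
tool_rot: [0.0, 0.643, 0.766, 0.0]
wrist_force: [0.7, 0.3, -0.4]
gripper_width: 0.263
gripper_force: 0.2
```

```bash
python3 - <<'E'
from h import *
where(); s=snap('top','t1.png')
for a,r,p in nuts(s): print(a,(own(p)*1e3).round(0))
E
```

```text
t 4.15 own mm [ -87.9 -269.5] z 0.1257 w 0.26281657252938523 F [ 0.7  0.3 -0.4]
[[-0.172  0.985  0.001]
 [ 0.985  0.172  0.   ]
 [ 0.     0.001 -1.   ]]
148.0 [  49. -298.]
152.5 [  35. -428.]
1097.0 [2. 2.]
160.0 [ 152. -509.]
321.5 [ 212. -367.]
777.0 [258. -65.]
```

View pics/t1.png

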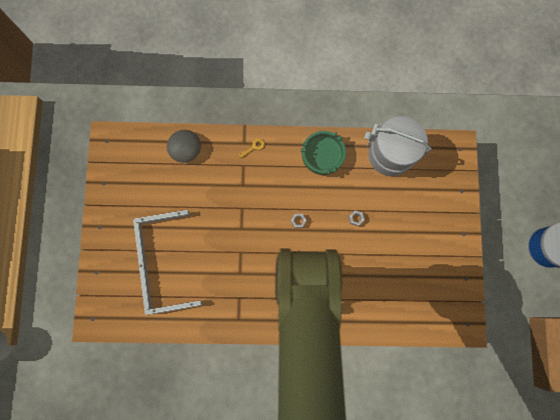

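The arm hides nut A from the top camera, but B at (299,221) and C at (357,218) haven't moved. I'll carry on sweeping slightly lower.

>>> step_arm(motion="0.06 0.01 0.01 0 0 0; 0.14 0.03 0.015 0 0 0; 0.23 0.05 0.015 0 0 0; 0.33 0.08 0.015 0 0 0; 0.43 0.11 0.015 0 0 0; 0.53 0.14 0.015 0 0 0; 0.62 0.17 0.015 0 0 0; 0.7 0.19 0.015 0 0 0")

```text
time_s: 5.0
tool_pos: [0.4598, 0.1145, 0.1223]
tool_rot: [0.0, 0.644, 0.765, 0.0]
wrist_force: [0.3, -0.6, 0.8]
gripper_width: 0.257
gripper_force: 0.4
```

```bash
python3 - <<'E'
from h import *
where(); s=snap('side','s2.png')
E
```

```text
t 5.0 own mm [ -50.  -129.8] z 0.1223 w 0.2568146562147777 F [ 0.3 -0.6  0.8]
[[-0.172  0.985  0.   ]
 [ 0.985  0.172 -0.   ]
 [-0.     0.    -1.   ]]
```

View pics/s2.png

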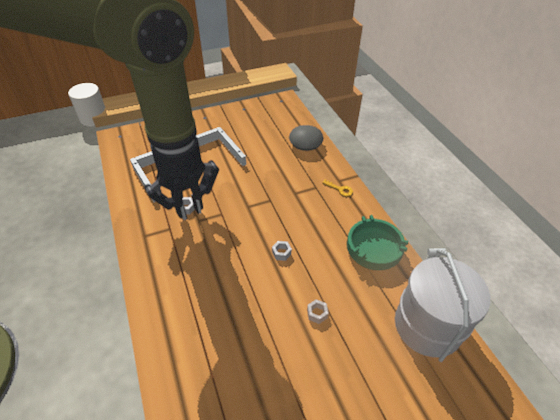

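The nut is nested between the fingertips at (186,205) and heading into the pen mouth.

>>> step_arm(motion="0.06 0 0 0 0 0; 0.14 0 0 0 0 0; 0.23 0 0 0 0 0; 0.33 0 0 0 0 0; 0.43 0 0 0 0 0; 0.52 0 0 0 0 0; 0.57 0 0 0 0 0; 0.6 0 0 0 0 0")

```text
time_s: 5.85
tool_pos: [0.4389, 0.2318, 0.1222]
tool_rot: [0.0, 0.644, 0.765, -0.0]
wrist_force: [-0.8, -0.7, 0.7]
gripper_width: 0.259
gripper_force: 0.3
```

>>> step_arm(motion="0 0 0 0 0 0; -0.05 0 0 0 0 0; -0.13 0 0 0 0 0; -0.22 0.05 -0.08 0 0 0; -0.35 0.12 -0.2 0 0 0; -0.5 0.22 -0.3 0 0 0; -0.65 0.3 -0.3 0 0 0; -0.75 0.35 -0.3 0 0 0")

```text
time_s: 6.65
tool_pos: [0.5356, 0.0904, 0.1835]
tool_rot: [0.001, 0.646, 0.764, 0.001]
wrist_force: [0.3, -0.6, 0.3]
gripper_width: 0.262
gripper_force: 0.0
```

```bash
python3 - <<'E'
from h import *
where(); s=snap('side','s3.png')
E
```

```text
t 6.65 own mm [  20.6 -166.4] z 0.1835 w 0.26185629076484096 F [ 0.3 -0.6  0.3]
[[-0.166  0.986  0.003]
 [ 0.986  0.166 -0.001]
 [-0.001  0.002 -1.   ]]
```

View pics/s3.png

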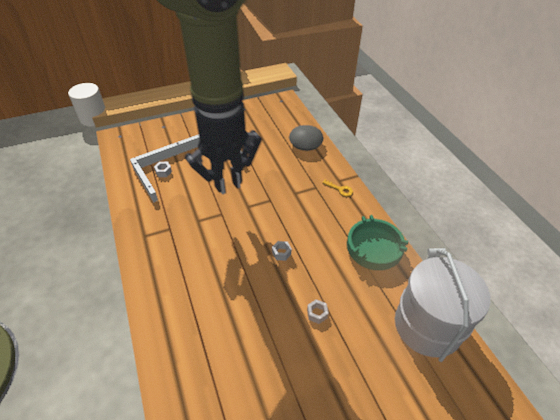

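Nut A now lies inside the pen at (162,170). Next is nut B.

>>> step_arm(motion="-0.06 0.02 0 0 0 0; -0.18 0.05 0 0 0 0; -0.33 0.07 0 0 0 0; -0.48 0.1 0 0 0 0; -0.63 0.12 0 0 0 0; -0.78 0.14 0 0 0 0; -0.88 0.145 0 0 0 0; -0.925 0.145 0 0 0 0")

```text
time_s: 7.5
tool_pos: [0.5935, -0.0852, 0.1822]
tool_rot: [0.0, 0.645, 0.764, -0.001]
wrist_force: [-1.0, 0.4, -0.1]
gripper_width: 0.259
gripper_force: 0.0
```

>>> step_arm(motion="0 0 0.03 0 0 0; 0 0 0.09 0 0 0; 0 0 0.15 0 0 0; 0 0 0.21 0 0 0; 0 0 0.26 0 0 0; 0 0 0.29 0 0 0; 0 0 0.3 0 0 0; 0.02 0 0.3 0 0 0")

```text
time_s: 8.3
tool_pos: [0.5933, -0.0783, 0.1222]
tool_rot: [0.0, 0.644, 0.765, -0.0]
wrist_force: [0.8, -0.2, 1.0]
gripper_width: 0.258
gripper_force: 0.0
```

```bash
python3 - <<'E'
from h import *
where()
E
```

```text
t 8.3 own mm [  48.8 -342.5] z 0.1222 w 0.2582094019024861 F [ 0.8 -0.2  1. ]
[[-0.17   0.985 -0.   ]
 [ 0.985  0.17  -0.001]
 [-0.    -0.    -1.   ]]
```

>>> step_arm(motion="0.05 0 0 0 0 0; 0.12 0 0 0 0 0; 0.21 0 0 0 0 0; 0.31 0 0 0 0 0; 0.42 0 0 0 0 0; 0.53 0 0 0 0 0; 0.63 0.01 0 0 0 0; 0.73 0.01 0 0 0 0")

```text
time_s: 9.1
tool_pos: [0.5702, 0.069, 0.1229]
tool_rot: [0.0, 0.643, 0.766, 0.001]
wrist_force: [0.3, 0.2, 0.6]
gripper_width: 0.261
gripper_force: 0.2
```

>>> step_arm(motion="0.1 0 0 0 0 0; 0.21 0 0 0 0 0; 0.32 0 0 0 0 0; 0.43 0 0 0 0 0; 0.54 0 0 0 0 0; 0.64 0 0 0 0 0; 0.72 0 0 0 0 0; 0.78 0 0 0 0 0")

```text
time_s: 9.9
tool_pos: [0.543, 0.2223, 0.1227]
tool_rot: [-0.0, 0.643, 0.766, 0.0]
wrist_force: [0.4, -0.6, 0.5]
gripper_width: 0.259
gripper_force: 0.4
```

```bash
python3 - <<'E'
from h import *
where(); s=snap('side','s4.png')
E
```

```text
t 9.9 own mm [ 50.3 -37.8] z 0.1227 w 0.25898235399979974 F [ 0.4 -0.6  0.5]
[[-0.173  0.985  0.   ]
 [ 0.985  0.173  0.001]
 [ 0.001  0.001 -1.   ]]
```

View pics/s4.png

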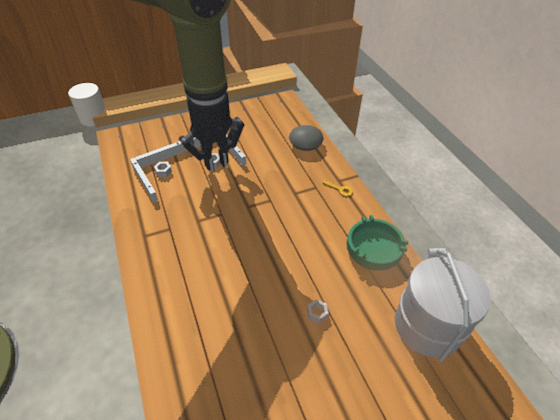

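Nut B is nested at (214,160), just inside the pen mouth. I'll give it the last push, retreat, and go behind nut C.

>>> step_arm(motion="0.05 0 0 0 0 0; 0.1 0 0 0 0 0; 0.13 0 0 0 0 0; 0.13 0 0 0 0 0; 0.07 0 0 0 0 0; -0.03 0 0 0 0 0; -0.15 0 -0.07 0 0 0; -0.25 -0.02 -0.15 0 0 0")

```text
time_s: 10.75
tool_pos: [0.5484, 0.1668, 0.1523]
tool_rot: [0.0, 0.645, 0.764, -0.001]
wrist_force: [-0.4, -0.3, 0.6]
gripper_width: 0.262
gripper_force: 0.0
```

>>> step_arm(motion="-0.1 -0.01 -0.06 0 0 0; -0.22 -0.02 -0.12 0 0 0; -0.36 -0.03 -0.15 0 0 0; -0.5 -0.04 -0.15 0 0 0; -0.64 -0.05 -0.15 0 0 0; -0.78 -0.06 -0.15 0 0 0; -0.9 -0.07 -0.15 0 0 0; -0.96 -0.07 -0.15 0 0 0")

```text
time_s: 11.55
tool_pos: [0.5672, -0.0252, 0.1833]
tool_rot: [0.001, 0.645, 0.764, 0.0]
wrist_force: [-0.4, -0.6, -0.1]
gripper_width: 0.261
gripper_force: 0.0
```

>>> step_arm(motion="-0.06 0 0 0 0 0; -0.18 0 0 0 0 0; -0.33 0 0 0 0 0; -0.48 0 0 0 0 0; -0.63 0 0 0 0 0; -0.78 0 0 0 0 0; -0.9 0 0 0 0 0; -0.96 0 0 0 0 0")

```text
time_s: 12.35
tool_pos: [0.6002, -0.2126, 0.1824]
tool_rot: [0.0, 0.644, 0.765, -0.0]
wrist_force: [-0.4, -0.4, -0.2]
gripper_width: 0.262
gripper_force: 0.0
```

```bash
python3 - <<'E'
from h import *
where(); s=snap('top','t2.png')
for a,r,p in nuts(s): print(a,(own(p)*1e3).round(0))
E
```

```text
t 12.35 own mm [  32.7 -475.9] z 0.1824 w 0.26230138683493587 F [-0.4 -0.4 -0.2]
[[-0.17   0.985  0.   ]
 [ 0.985  0.17  -0.001]
 [-0.001 -0.    -1.   ]]
169.5 [-52.  12.]
166.0 [49.  9.]
152.0 [  35. -428.]
1096.5 [2. 2.]
109.5 [ 163. -494.]
375.5 [ 202. -370.]
784.0 [258. -65.]
```

View pics/t2.png

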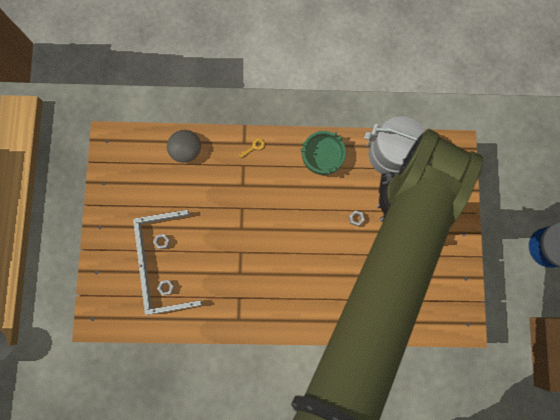

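Nuts A and B are in the pen at (166,288) and (161,241), own (−52,12) and (49,9) mm. C is still at (357,218), with the hand behind it and clear of the tin. I'll lower and sweep.

>>> step_arm(motion="0 0 0.03 0 0 0; 0 0 0.09 0 0 0; 0 0 0.15 0 0 0; 0 0 0.21 0 0 0; 0 0 0.26 0 0 0; 0 0 0.29 0 0 0; 0 0 0.3 0 0 0; 0.02 0 0.3 0 0 0")

```text
time_s: 13.2
tool_pos: [0.5993, -0.2072, 0.1222]
tool_rot: [0.0, 0.644, 0.765, -0.0]
wrist_force: [-0.4, -0.2, 0.3]
gripper_width: 0.263
gripper_force: 0.0
```

>>> step_arm(motion="0.05 0 0 0 0 0; 0.12 0 0 0 0 0; 0.21 0 0 0 0 0; 0.31 -0.01 0 0 0 0; 0.42 -0.02 0 0 0 0; 0.53 -0.03 0 0 0 0; 0.63 -0.04 0 0 0 0; 0.73 -0.05 0 0 0 0")

```text
time_s: 14.0
tool_pos: [0.5645, -0.0622, 0.1229]
tool_rot: [0.0, 0.643, 0.766, 0.001]
wrist_force: [-0.1, 0.3, 1.2]
gripper_width: 0.26
gripper_force: 0.2
```

>>> step_arm(motion="0.1 -0.01 0 0 0 0; 0.2 -0.02 0 0 0 0; 0.3 -0.03 0 0 0 0; 0.4 -0.045 0 0 0 0; 0.5 -0.06 0 0 0 0; 0.6 -0.075 0 0 0 0; 0.69 -0.085 0 0 0 0; 0.76 -0.095 0 0 0 0")

```text
time_s: 14.8
tool_pos: [0.5192, 0.0846, 0.1229]
tool_rot: [-0.0, 0.643, 0.766, 0.001]
wrist_force: [0.2, -0.2, -0.0]
gripper_width: 0.262
gripper_force: 0.2
```

```bash
python3 - <<'E'
from h import *
where(); s=snap('side','s5.png')
E
```

```text
t 14.8 own mm [   3.4 -169.4] z 0.1229 w 0.2621604088834239 F [ 0.2 -0.2 -0. ]
[[-0.174  0.985  0.001]
 [ 0.985  0.174  0.001]
 [ 0.001  0.001 -1.   ]]
```

View pics/s5.png

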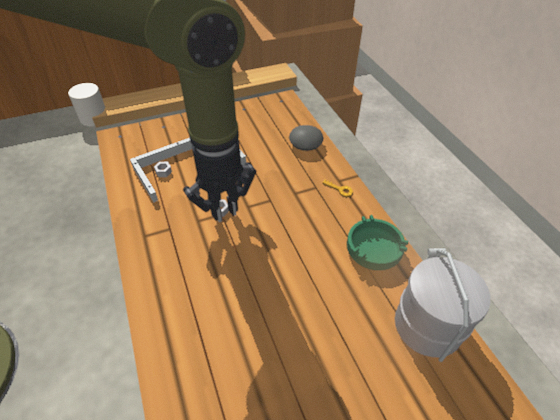

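Nut C is nested at (222,208). I'll make the final push into the pen and retreat.

>>> step_arm(motion="0.08 -0.01 0 0 0 0; 0.19 -0.01 0 0 0 0; 0.3 -0.02 0 0 0 0; 0.41 -0.02 0 0 0 0; 0.52 -0.02 0 0 0 0; 0.63 -0.02 0 0 0 0; 0.72 -0.02 0 0 0 0; 0.78 -0.02 0 0 0 0")

```text
time_s: 15.65
tool_pos: [0.4886, 0.2369, 0.1228]
tool_rot: [-0.0, 0.643, 0.766, 0.0]
wrist_force: [-0.0, 0.0, 0.7]
gripper_width: 0.26
gripper_force: 0.4
```

>>> step_arm(motion="0 0 0 0 0 0; -0.05 0 0 0 0 0; -0.13 0 0 0 0 0; -0.24 0 -0.06 0 0 0; -0.38 0 -0.18 0 0 0; -0.54 0 -0.3 0 0 0; -0.7 0 -0.4 0 0 0; -0.82 0 -0.45 0 0 0")

```text
time_s: 16.45
tool_pos: [0.5184, 0.068, 0.2145]
tool_rot: [0.001, 0.646, 0.763, 0.001]
wrist_force: [0.4, 0.3, 0.1]
gripper_width: 0.261
gripper_force: 0.0
```

>>> step_arm(motion="-0.1 0 -0.03 0 0 0; -0.25 0 -0.08 0 0 0; -0.4 0 -0.12 0 0 0; -0.5 0 -0.15 0 0 0; -0.58 0 -0.15 0 0 0; -0.6 0 -0.15 0 0 0; -0.6 0 -0.15 0 0 0; -0.6 0 -0.15 0 0 0")

```text
time_s: 17.25
tool_pos: [0.5375, -0.0446, 0.242]
tool_rot: [-0.0, 0.644, 0.765, 0.0]
wrist_force: [0.6, 0.6, -0.4]
gripper_width: 0.261
gripper_force: 0.0
```

```bash
python3 - <<'E'
from h import *
where(); s=snap('top','t3.png')
for a,r,p in nuts(s): print(a,(own(p)*1e3).round(0))
E
```

```text
t 17.25 own mm [  -0.5 -299.7] z 0.242 w 0.2605063896466282 F [ 0.6  0.6 -0.4]
[[-0.171  0.985 -0.001]
 [ 0.985  0.171  0.001]
 [ 0.001 -0.    -1.   ]]
171.5 [-52.  12.]
169.5 [-4.  9.]
165.5 [49.  9.]
1097.5 [2. 2.]
159.0 [ 152. -513.]
191.0 [ 217. -371.]
786.0 [259. -66.]
```

View pics/t3.png

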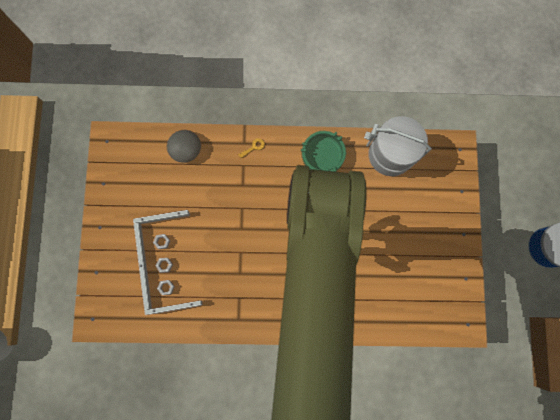

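All three nuts are in the pen, at (161,241), (163,265) and (166,288). The back row hasn't moved and the hand is clear, so I'm handing in.

```bash
python3 -c "
from cell import ctrl; print(ctrl.job_done())"
```

```text
the job is handed in; nothing more can be done
None
```

All three nuts were swept into the pen, each about 10 mm past its centre by the last camera check, with the back row unmoved and the hand clear; I handed the job in at about 17 s, and no verdict came back.

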